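Slide the shoe carriage home into its notch and set the clamp lever

TASK

On the cobbler's bench, push the plywood carriage board with the shoe on it along its rails, away from the robot, with the fingertips until you feel it drop into the locating notch and lie level there. Then push the red-knobbed clamp lever all the way over to its far side. Use a light hand: do not grasp, lift or force the board, and leave the other things on the bench alone.

Things in the scene. Friction and masses are not known exactly. Their poses are not given: they have to be found in the camera images.
- jig: fixed jig: green bed 152 mm wide, 10 mm thick, an aluminium guide rail along each side (40 mm high, inner faces 124 mm apart), open at the near end. Origin on the bench top, on the centre line; +x runs along the rails the way to push, z up. Bed from x = -250 to +145 mm. Four steel tracks on it, tops 18 mm above the bench, carry the board and have notches 8 mm deep, 22 mm long, one for each foot
- carriage: loose plywood board 180 x 120 mm with a brown shoe bolted on, 0.6 to 1 kg, 2 mm play each side between the rails. Origin amid its four feet, at their soles: 18 mm above the jig's origin while sliding, 10 mm once down in the notches; x as the jig's. Board 12 to 27 mm above it, shoe to 107 mm; the toe begins 33 mm beyond the near face. Slides at 3 to 8 N; over 40 N is forcing it. Push low: it stays flat
- end_stop (a point): middle of the near face of the jig's dark end stop, at x = +120, z = 35 mm on the jig. The notch comes before it: when the board is home its origin lies somewhere between 97 and 143 mm short of this face (different each time, not given: feel or see it). The board starts 220 to 250 mm short of it. In the notch its walls stop the board
- push_face (a point): the middle of the board's near end face (the face of its yellow lip, turned towards the robot), where to push: a flat upright face 100 mm wide that reaches from 17 mm below this point to 17 mm above it; it lies on the carriage at x = -90 mm, 29.5 mm above the carriage's origin
- lever_base: grey block of the clamp lever, fixed on the bench beside the jig, on its left or its right: 70 x 50 x 25 mm. Origin under its centre on the bench; its +x points the way the lever is to be pushed (roughly away from the robot)
- lever_tip (a point): centre of the red ball knob (26 mm diameter) at the end of the lever, 80 mm from the hinge; the hinge lies across the block (along its y), over its centre and 22 mm above the bench. The knob is 90 mm above the bench at either end of the swing and 102 mm when upright
- lever (a joint): lever angle in rad: 0 leaning fully towards the robot, 0.55 upright, 1.1 fully over to the far side. It starts at 0 to 0.2, takes about 1 N at the knob, and stays where it is left
- glue_jar: loose glue jar with a yellow cap, 60 mm diameter, 90 mm high, beside the jig; origin under its centre. Leave alone
- polish_tin: loose red polish tin with a white top, 56 mm diameter, 45 mm high, beside the jig; origin under its centre. Leave alone
- thread_spool: loose tan thread spool, 44 mm diameter, 59 mm high, standing beside the jig; origin under its centre. Leave alone
- hammer: loose hammer lying at the right; origin under its middle. Leave alone
- brush: loose brush lying at the left; origin under its middle. Leave alone
- mug: loose blue mug, 80 mm diameter, 90 mm high, at the left; origin under its centre. Leave alone
- spare_last: loose pale wooden shoe last, 150 mm long, 80 mm high, at the left; origin under its middle. Leave alone

How it is judged (in metres and radians):
On the way, in this order (a step that is already met when the one before it is completed fails the run):
1. the carriage has dropped into the notch and lies level (z of carriage in the frame of jig below 0.0125 m and x of carriage in the frame of jig between -0.03 and 0.03 m and angle between carriage's own z axis and vertical below 0.025 rad), for 0.2 s.
2. the lever is pushed over to its far side (value of joint lever above 0.98 rad), for 0.1 s.
At the end, for the whole second after the job is handed in: the carriage lies still and level (within 0.025 rad) in the notch: its origin less than 12.5 mm above the jig's origin and within 30 mm of it along the rails; the lever stands beyond 0.98 rad (all of step 1 and linear speed of carriage below 0.01 m/s and value of joint lever above 0.98 rad); the robot touches nothing.
It fails at once if the carriage is lifted or tipped (z of carriage in the frame of jig above 0.03 m or angle between carriage's own z axis and vertical above 0.15 rad).
It fails at once if the carriage is forced with more than 40 N (contact force between any of the fingers, the arm and carriage above 40 N).
It fails at once if another thing on the bench is disturbed (moved more than 30 mm) (distance of any of glue_jar, polish_tin, thread_spool, hammer, brush, mug, spare_last from where it was at the start of the episode above 0.03 m).
It also fails if it takes over 61 s, if anything falls off the work surface, if the arm or the gripper's body presses on something with over 40 N, if the wrist force passes 120 N, or if a joint passes its speed limit or range.

ROBOT

A 6-joint arm with a two-finger parallel gripper is mounted at the origin on the work surface. World frame = base frame: x ahead of the robot, y to its left, z up, the work surface at z = 0. Lengths are in mm, angles in rad, forces in N, time in s.
With the tool pointing down it reaches from about 275 to 750 mm from the base axis. Payload 10.2 kg.
Tool frame: the origin (TCP) lies at the very end of the fingers, on their centre line; the grasp point (between the pads) lies 19 mm behind it; z points along the fingers, y is the direction in which the jaws open and shut (so a half turn about z gives the same grasp; the last joint's range is limited). The gripper opens to 85 mm and grips with 20 to 120 N. Pads are 22 mm wide; open, the fingers measure 114 mm over their backs; the gripper's body (76 mm by 85 mm) begins 54 mm behind the grasp point. The pads swing forward as they close: fully open they stand 13 mm farther back than shut.
Start: joints at [0.94, 0.313, 1.498, -0, 1.331, -0.223], TCP at [208.223, 481.948, 231.294] pointing down, gripper open.
Joint ranges: [-2.94, 2.94], [-0.97, 2.17], [0.19, 2.56], [-1.23, 4.37], [0.02, 3.11], [-2.88, 2.88]. Speed limits (rad/s): [2.39, 2.39, 3.01, 3.14, 3.14, 3.14].

INTERFACE

Orientations are given as a unit quaternion [w, x, y, z].
In Python, from rig import readout, cams, finish_job gives the robot as it stands. The module is installed in compiled form; this text tells all that it offers.
- The arm moves only by the tool carry_out, never from a script. Its argument "steps" is one flat list of numbers, 7 for each row, row after row: the shift along the tool's x, y, z in cm, then the turn, a rotation vector about the tool's x, y, z in units of 5 degrees (1.0 is 5 degrees), then the opening, from -1 (shut) to 1 (fully open), so that 0 is half open. In form: [x, y, z, ax, ay, az, hand, x, y, z, ax, ay, az, hand, ...]. A call has 1 to 20 rows; each row shifts and turns the commanded pose from where the row before left it, along the tool's axes as they then stand; what a row does not reach is not made up. A row lasts 1/12 s, in which the tool goes at most 41.7 mm and 7.16 degrees, less where a joint would pass 70% of its speed; a pose out of reach is approached as far as the arm can. A call with a gripper value outside its range is refused whole. The fingers move at their own pace and stop on an object; "grip_force" is the grip in N (left out, the last holds). Time passes only in rows, so rows that do not move let the fingers close. It gives the time, the measured TCP pose, the force and the opening at its end, in the units of the state.
- readout.sense(): the state, without advancing time (a new reading comes with each control period).
- cams.capture(name): name is "scene" or "top" or "wrist"; returns the picture (420x560x3 uint8, red, green, blue); there is no depth.
- cams.calibration(name): a dict with "fx", "fy", "cx", "cy" (pixels), "R" (3x3) and "t" (3): a world point X has camera coordinates R X + t; the wrist camera has in their place "T_tool_cam" (4x4, takes a point from camera to tool coordinates, whose origin is the TCP and whose axes are the flange's). Camera axes: x right, y down, z forward; pixel columns grow to the right and rows downward; lengths in mm; the calibration is good to about 2 mm. The wrist camera is an equidistant fisheye: a pixel r from the principal point sees the ray r / f radians off the axis. A picture is of the moment at which its call begins: read the wrist's pose just before it. calibration takes no time and is no camera call.
- finish_job(): hands the job in, once; it reports no verdict.
The state is a dict: "time_s": time; "joints": joint angles; "dq": joint speeds; "tau": joint torques, N m; "eef_pos": TCP position; "ee_rot": TCP orientation; "force": force on the tool from outside, world axes, zero at the start; "wrist_torque": the same for the moment, N m; "grip_width": opening from 0.0 (shut) to 1.0 (fully open).
Only numpy, scipy, OpenCV 4.12 (cv2) and the standard library are available. Lean on these libraries where they do the work, as an engineer would, in place of code of your own. Each camera call takes 0.05 s, during which the arm holds its last target.

## Working session

There is one attempt and no reset: what is moved stays moved. The work goes in short steps, Python scripts to look and compute and a tool call to move; the robot and the scene stay as the last step left them, time stands still between calls to the robot, and variables do not carry over. Pictures are saved under pics/ and viewed, and the job is handed in when it is done.

Besides the shell and the picture viewer there is one more tool, called after ">>>" in YAML: its name, and indented under it one key for each argument. carry_out: Moves the arm, as the interface text tells. Its arguments: {"type":"object","properties":{"steps":{"type":"array","items":{"type":"number"}},"grip_force":{"type":"number"}},"required":["steps"]}

```bash
mkdir -p pics; python3 - <<'E'
from rig import readout,cams
import cv2
print(readout.sense())
for n in("scene","top","wrist"):
    im=cams.capture(n); cv2.imwrite(f"pics/{n}0.png",im[:,:,::-1]); print(n,cams.calibration(n))
E
```

```text
{'time_s': 0.0, 'joints': array([ 9.39615371e-01,  3.13468743e-01,  1.49848868e+00, -2.90885823e-06,
        1.33101686e+00, -2.23378689e-01]), 'dq': array([ 0.00097824, -0.0005305 , -0.00086319,  0.00108762,  0.00204284,
        0.00067523]), 'tau': array([-2.92188670e-04, -4.12271011e+01, -2.59738612e+01, -2.27049891e-04,
        4.18175507e-03, -2.14848188e-05]), 'eef_pos': array([208.04315294, 481.71442743, 230.70607351]), 'ee_rot': array([-2.84986433e-04,  2.02490792e-01,  9.79283923e-01, -6.29294784e-04]), 'force': array([0.53007174, 0.46792029, 0.04664234]), 'wrist_torque': array([-0.03607552,  0.01240556,  0.03261901]), 'grip_width': 0.9976342722525634}
scene {'fx': 473.63252481126455, 'fy': 473.63252481126455, 'cx': 282.26748801432177, 'cy': 208.54986873319004, 'R': array([[-0.71725895,  0.69680595,  0.00103082],
       [ 0.50221117,  0.5179767 , -0.69244789],
       [-0.48303576, -0.49614676, -0.72146715]]), 't': array([ 393.54270251, -255.6407764 , 1607.2763787 ])}
top {'fx': 392.32092513398374, 'fy': 392.32092513398374, 'cx': 277.5917462280427, 'cy': 203.12686783458187, 'R': array([[ 0.01738655, -0.9998204 ,  0.00754128],
       [-0.99566064, -0.01800286, -0.09130054],
       [ 0.09141991, -0.00592115, -0.99579483]]), 't': array([  -9.51290008,  604.15142081, 1019.61387752])}
wrist {'fx': 325.19226210127806, 'fy': 325.19226210127806, 'cx': 275.6188362099651, 'cy': 209.74455888581258, 'T_tool_cam': array([[ 2.68178013e-05, -9.51490428e-01, -3.07678347e-01,
         7.90820255e+01],
       [ 9.99999967e-01,  1.04315753e-04, -2.35433014e-04,
         3.21294183e-01],
       [ 2.56107957e-04, -3.07678330e-01,  9.51490399e-01,
        -1.41834865e+02],
       [ 0.00000000e+00,  0.00000000e+00,  0.00000000e+00,
         1.00000000e+00]])}
```

View pics/scene0.png

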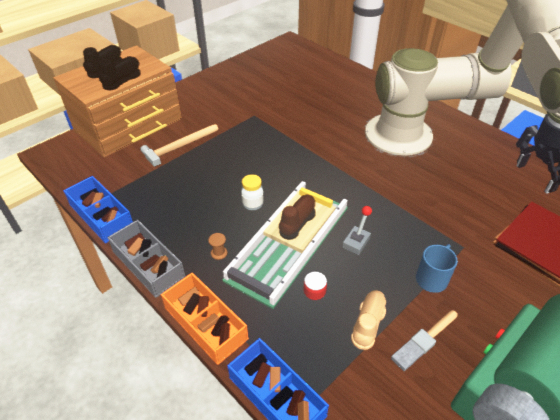

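View pics/top0.png

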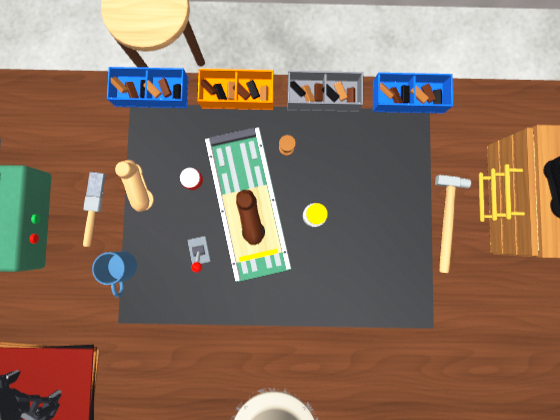

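View pics/wrist0.png

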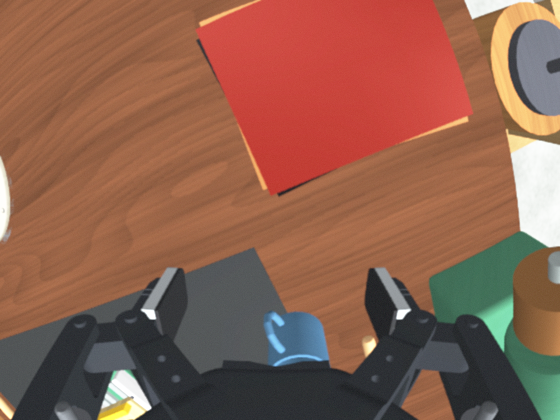

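The top view shows the jig running from about (234,135) at the far end to (262,275) at the near end. The yellow lip is near (259,255). The lever block is at about (199,250) with the knob at (196,267), left of the jig. I'll enlarge these areas.

```bash
python3 - <<'E'
import cv2
im=cv2.imread("pics/top0.png"); cv2.imwrite("pics/top0c.png",cv2.resize(im[120:290,170:330],None,fx=3.5,fy=3.5,interpolation=cv2.INTER_CUBIC))
im=cv2.imread("pics/scene0.png"); cv2.imwrite("pics/scene0c.png",cv2.resize(im[165:310,210:390],None,fx=4,fy=4,interpolation=cv2.INTER_CUBIC))
E
```

```text
(no output)
```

View pics/top0c.png

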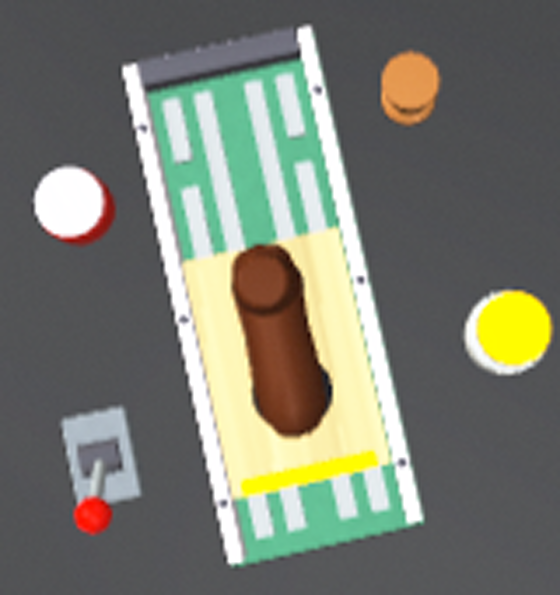

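View pics/scene0c.png

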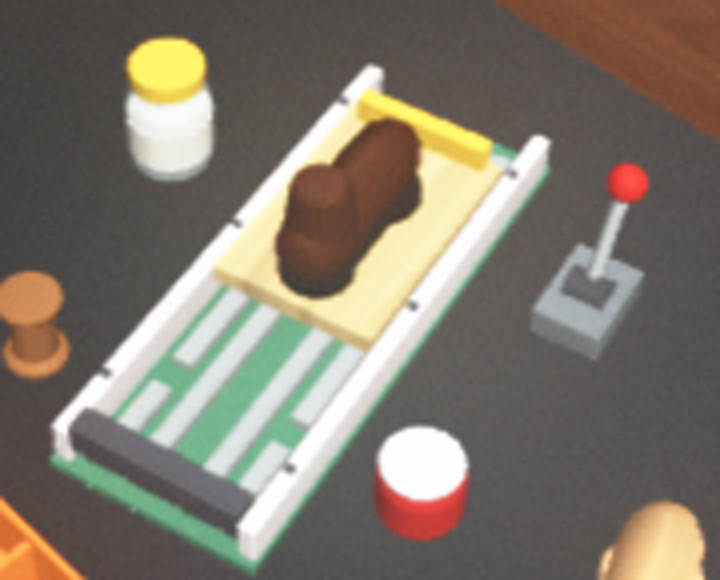

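```bash
cat > h.py <<'E'
import numpy as np
from rig import readout,cams
from scipy.spatial.transform import Rotation as Ro
def ray(n,u,v):
    c=cams.calibration(n);R=c["R"];t=c["t"]
    return -R.T@t, R.T@np.array([(u-c["cx"])/c["fx"],(v-c["cy"])/c["fy"],1])
def atz(n,u,v,z):
    o,d=ray(n,u,v);return o+d*(z-o[2])/d[2]
def proj(n,X):
    c=cams.calibration(n);p=c["R"]@np.array(X)+c["t"];return c["fx"]*p[0]/p[2]+c["cx"],c["fy"]*p[1]/p[2]+c["cy"]
def T(x,y): return ("top",x/3.5+170-.36,y/3.5+120-.36)
def S(x,y): return ("scene",x/4+210-.37,y/4+165-.37)
def tri(a,b):
    (o1,d1),(o2,d2)=ray(*a),ray(*b)
    s=np.linalg.lstsq(np.c_[d1,-d2],o2-o1,rcond=None)[0];p=o1+s[0]*d1;q=o2+s[1]*d2
    return (p+q)/2,np.linalg.norm(p-q)
E
python3 - <<'E'
from h import *
np.set_printoptions(precision=1,suppress=True)
for k,p in dict(Lfar=(130,65),Lnear=(235,562),Rfar=(306,28),Rnear=(414,521)).items(): print(k,atz(*T(*p),40))
for k,p in dict(Lfar=(66,425),Lnear=(241,550),Rfar=(376,72),Rnear=(541,142)).items(): pass
for p in((243,494),(378,463)): print('lip',atz(*T(*p),64.5))
for p in((357,115),(486,164)): print('lipS face bot?',atz(*S(*p),64.5))
print('stop face top',[atz(*T(*p),60) for p in((147,90),(302,55))])
print('knob',tri(T(93,516),S(628,183)))
print('blk',[atz(*T(*p),25) for p in((62,420),(124,406),(140,493),(78,507))])
print('blkS',[atz(*S(*p),25) for p in((588,246),(643,270),(602,330),(534,308))])
print('tin',atz(*T(70,203),45),'jar',atz(*T(512,328),90))
E
```

```text
Lfar [774.  193.7  40. ]
Lnear [400.8 103.4  40. ]
Rfar [805.5  59.9  40. ]
Rnear [433.  -28.5  40. ]
lip [452.1  96.7  64.5]
lip [476.1  -0.9  64.5]
lipS face bot? [499.   14.8  64.5]
lipS face bot? [470.2 108.6  64.5]
stop face top [array([750. , 176.7,  60. ]), array([779. ,  61.4,  60. ])]
knob (array([436.4, 199.6,  89.8]), np.float64(0.31109004256768785))
blk [array([503. , 238.5,  25. ]), array([514.4, 192. ,  25. ]), array([449.3, 177.7,  25. ]), array([438.1, 224. ,  25. ])]
blkS [array([447.7, 184.7,  25. ]), array([437.9, 224.1,  25. ]), array([497.7, 237.9,  25. ]), array([515.3, 195. ,  25. ])]
tin [665.9 234.3  45. ] jar [574.5 -94.9  90. ]
```

Measured so far:
- **Jig:** yaw is about 13.5°.
- **Push face:** near (464, 48).
- **Knob:** near (436, 200, 90).

Next I'll shut the fingers, align the tool and move to behind the lip.

>>> carry_out:
  steps: [0, 0, 0, 0, 0, -1.23, -1, 0, 0, 0, 0, 0, -1.23, -1, 0, 0, 0, 0, 0, -1.23, -1, 0, 0, 0, 0, 0, -1.23, -1, 0, 0, 0, 0, 0, -1.23, -1, 0, 0, 0, 0, 0, -1.23, -1, -0.73, -3.44, 0.5, 0, 0, 0, -1, -0.73, -3.44, 0.5, 0, 0, 0, -1, -0.73, -3.44, 0.5, 0, 0, 0, -1, -0.73, -3.44, 0.5, 0, 0, 0, -1, -0.73, -3.44, 0.5, 0, 0, 0, -1, -0.73, -3.44, 0.5, 0, 0, 0, -1, -0.73, -3.44, 0.5, 0, 0, 0, -1, -0.73, -3.44, 0.5, 0, 0, 0, -1, -0.73, -3.44, 0.5, 0, 0, 0, -1, -0.73, -3.44, 0.5, 0, 0, 0, -1, -0.73, -3.44, 0.5, 0, 0, 0, -1, -0.73, -3.44, 0.5, 0, 0, 0, -1, -0.73, -3.44, 0.5, 0, 0, 0, -1, -0.73, -3.44, 0.5, 0, 0, 0, -1]

```text
time_s: 1.82
eef_pos: [420.6, 35.9, 161.0]
ee_rot: [0.0, -0.118, 0.993, 0.0]
force: [-0.0, -0.0, -0.2]
grip_width: 0.0
```

>>> carry_out:
  steps: [0, 0, 0, 0, -1, 0, -1, 0, 0, 0, 0, -1, 0, -1, 0, 0, 0, 0, 0, 0, -1]

```text
time_s: 2.07
eef_pos: [418.8, 37.3, 160.6]
ee_rot: [0.087, -0.116, 0.989, 0.011]
force: [-0.3, -0.7, -0.5]
grip_width: 0.0
```

```bash
cat >> h.py <<'E'
def pose():
    s=readout.sense();q=s["ee_rot"];return s["eef_pos"],Ro.from_quat([q[1],q[2],q[3],q[0]]).as_matrix(),s
np.set_printoptions(precision=3,suppress=True)
E
python3 - <<'E'
from h import *
import cv2
p,R,s=pose();print(p,R,s["force"],s["grip_width"],s["time_s"],s["joints"])
t=np.array([420,37,50.]);print(R.T@(t-p))
cv2.imwrite("pics/w1.png",cams.capture("wrist")[:,:,::-1])
im=cams.capture("top")
cv2.imwrite("pics/t1.png",cv2.resize(im[120:290,170:330,::-1],None,fx=3.5,fy=3.5,interpolation=cv2.INTER_CUBIC))
E
```

```text
[418.81   37.267 160.561] [[-0.958 -0.232  0.17 ]
 [-0.229  0.973  0.041]
 [-0.175  0.001 -0.985]] [-0.268 -0.728 -0.531] 1.473122161585746e-05 2.0667 [-0.243  0.067  2.011  0.103  0.91  -2.105]
[ 18.229  -0.641 109.053]
```

View pics/w1.png

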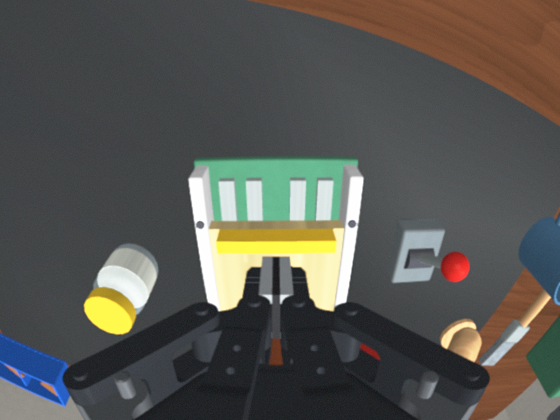

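View pics/t1.png

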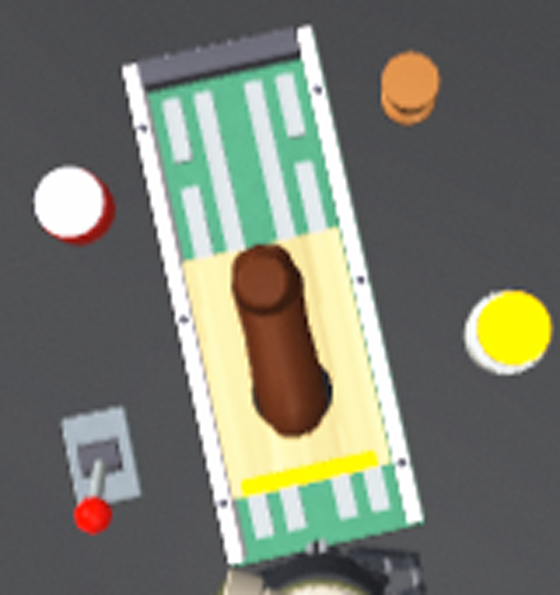

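The wrist view shows the lip centred on the tool (column 277 against a principal point of 276). I'll go down behind it.

>>> carry_out:
  steps: [0.35, 0, 2.04, 0, 0, 0, -1, 0.35, 0, 2.04, 0, 0, 0, -1, 0.35, 0, 2.04, 0, 0, 0, -1, 0.35, 0, 2.04, 0, 0, 0, -1, 0.35, 0, 2.04, 0, 0, 0, -1, 0.35, 0, 2.04, 0, 0, 0, -1, 0, 0, 0, 0, 0, 0, -1]

```text
time_s: 2.75
eef_pos: [419.6, 38.6, 34.4]
ee_rot: [0.083, -0.118, 0.989, 0.011]
force: [-0.7, 0.1, 0.4]
grip_width: 0.001
```

```bash
python3 - <<'E'
from h import *
p,R,s=pose();print(p,s["force"])
u=np.array([np.cos(.236),np.sin(.236),0]);print(R.T@(u*10), R.T@[0,0,-10])
E
```

```text
[419.557  38.568  34.375] [-0.725  0.131  0.353]
[-9.859 -0.015  1.674] [ 1.674 -0.028  9.859]
```

>>> carry_out:
  steps: [-0.4, 0, 0.067, 0, 0, 0, -1, -0.4, 0, 0.067, 0, 0, 0, -1, -0.4, 0, 0.067, 0, 0, 0, -1, -0.4, 0, 0.067, 0, 0, 0, -1, -0.4, 0, 0.067, 0, 0, 0, -1, -0.2, 0, 0.034, 0, 0, 0, -1, -0.2, 0, 0.034, 0, 0, 0, -1, -0.2, 0, 0.034, 0, 0, 0, -1, -0.2, 0, 0.034, 0, 0, 0, -1, -0.2, 0, 0.034, 0, 0, 0, -1]

```text
time_s: 3.58
eef_pos: [450.6, 44.9, 37.4]
ee_rot: [0.087, -0.117, 0.989, 0.01]
force: [0.5, 0.1, -0.1]
grip_width: 0.003
```

>>> carry_out:
  steps: [-0.2, 0, 0.034, 0, 0, 0, -1, -0.2, 0, 0.034, 0, 0, 0, -1, -0.2, 0, 0.034, 0, 0, 0, -1]

```text
time_s: 3.83
eef_pos: [454.7, 46.5, 37.0]
ee_rot: [0.084, -0.118, 0.989, 0.011]
force: [-12.4, -3.5, 10.5]
grip_width: -0.002
```

>>> carry_out:
  steps: [-0.2, 0, 0.034, 0, 0, 0, -1, -0.2, 0, 0.034, 0, 0, 0, -1, -0.2, 0, 0.034, 0, 0, 0, -1]

```text
time_s: 4.08
eef_pos: [460.4, 48.0, 36.9]
ee_rot: [0.084, -0.118, 0.989, 0.011]
force: [-11.5, -2.6, 8.9]
grip_width: 0.002
```

>>> carry_out:
  steps: [-0.2, 0, 0.034, 0, 0, 0, -1, -0.2, 0, 0.034, 0, 0, 0, -1, -0.2, 0, 0.034, 0, 0, 0, -1]

```text
time_s: 4.33
eef_pos: [466.4, 49.4, 37.0]
ee_rot: [0.084, -0.118, 0.989, 0.011]
force: [-10.8, -2.4, 7.9]
grip_width: -0.0
```

Contact made: the board slides at about 11 N along the rails. There is also a downward drag of 8 N, so I'll ease upward slightly while pushing.

>>> carry_out:
  steps: [-0.2, 0, 0.0, 0, 0, 0, -1, -0.2, 0, 0.0, 0, 0, 0, -1, -0.2, 0, 0.01, 0, 0, 0, -1]

```text
time_s: 4.58
eef_pos: [472.8, 50.8, 37.7]
ee_rot: [0.085, -0.117, 0.989, 0.011]
force: [-3.6, -0.8, -2.7]
grip_width: -0.001
```

>>> carry_out:
  steps: [-0.2, 0, 0.034, 0, 0, 0, -1, -0.2, 0, 0.034, 0, 0, 0, -1, -0.2, 0, 0.034, 0, 0, 0, -1]

```text
time_s: 4.83
eef_pos: [479.7, 52.1, 38.2]
ee_rot: [0.086, -0.117, 0.989, 0.01]
force: [-5.0, -1.0, -2.8]
grip_width: 0.001
```

```bash
python3 - <<'E'
from h import *
import cv2
p,R,s=pose();print(p,s["force"])
im=cams.capture("scene")
cv2.imwrite("pics/s2.png",cv2.resize(im[165:310,210:390,::-1],None,fx=4,fy=4,interpolation=cv2.INTER_CUBIC))
E
```

```text
[479.72   52.064  38.171] [-4.996 -0.956 -2.814]
```

View pics/s2.png

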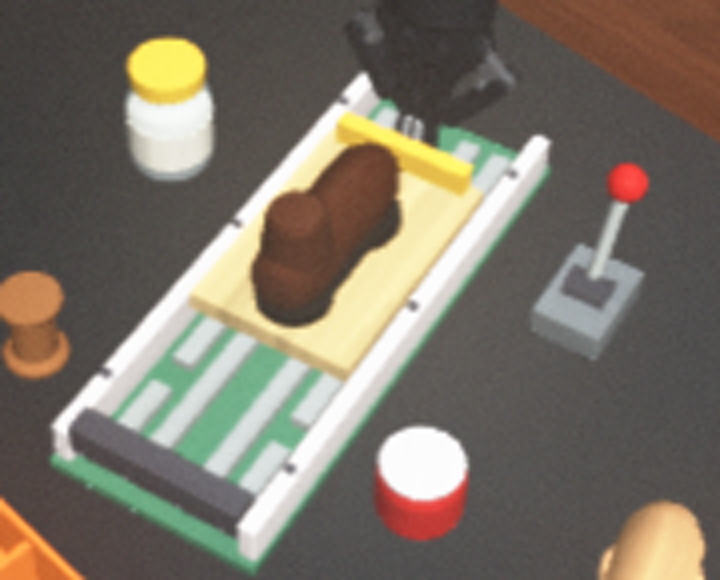

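The board's centre moved about 27 mm, with the fingers centred on the lip. Continuing.

>>> carry_out:
  steps: [-0.25, 0, 0.044, 0, 0, 0, -1, -0.25, 0, 0.044, 0, 0, 0, -1, -0.25, 0, 0.044, 0, 0, 0, -1, -0.25, 0, 0.044, 0, 0, 0, -1, -0.25, 0, 0.044, 0, 0, 0, -1, -0.25, 0, 0.044, 0, 0, 0, -1]

```text
time_s: 5.38
eef_pos: [494.9, 55.6, 38.4]
ee_rot: [0.087, -0.117, 0.989, 0.01]
force: [-3.5, -1.7, -2.3]
grip_width: 0.003
```

>>> carry_out:
  steps: [-0.25, 0, 0.042, 0, 0, 0, -1, -0.25, 0, 0.042, 0, 0, 0, -1, -0.25, 0, 0.042, 0, 0, 0, -1, -0.25, 0, 0.042, 0, 0, 0, -1, -0.25, 0, 0.042, 0, 0, 0, -1, -0.25, 0, 0.042, 0, 0, 0, -1]

```text
time_s: 5.88
eef_pos: [509.7, 59.2, 38.6]
ee_rot: [0.087, -0.117, 0.989, 0.01]
force: [-4.4, -0.7, -2.3]
grip_width: 0.003
```

>>> carry_out:
  steps: [-0.2, 0, 0.034, 0, 0, 0, -1, -0.2, 0, 0.034, 0, 0, 0, -1, -0.2, 0, 0.034, 0, 0, 0, -1]

```text
time_s: 6.13
eef_pos: [515.5, 60.6, 38.6]
ee_rot: [0.086, -0.117, 0.989, 0.01]
force: [-3.9, -0.3, -2.4]
grip_width: 0.001
```

>>> carry_out:
  steps: [-0.2, 0, 0.034, 0, 0, 0, -1, -0.2, 0, 0.034, 0, 0, 0, -1, -0.2, 0, 0.034, 0, 0, 0, -1]

```text
time_s: 6.38
eef_pos: [521.5, 62.0, 38.6]
ee_rot: [0.087, -0.117, 0.989, 0.01]
force: [-3.8, 0.2, -2.8]
grip_width: 0.001
```

>>> carry_out:
  steps: [-0.15, 0, 0.026, 0, 0, 0, -1, -0.15, 0, 0.026, 0, 0, 0, -1, -0.15, 0, 0.026, 0, 0, 0, -1]

```text
time_s: 6.63
eef_pos: [525.8, 63.0, 38.6]
ee_rot: [0.087, -0.117, 0.989, 0.01]
force: [-4.6, -1.2, -2.4]
grip_width: -0.001
```

>>> carry_out:
  steps: [-0.15, 0, 0.026, 0, 0, 0, -1, -0.15, 0, 0.026, 0, 0, 0, -1, -0.15, 0, 0.026, 0, 0, 0, -1]

```text
time_s: 6.88
eef_pos: [530.3, 64.1, 38.7]
ee_rot: [0.087, -0.117, 0.989, 0.01]
force: [-3.2, -0.1, -2.1]
grip_width: -0.003
```

>>> carry_out:
  steps: [-0.15, 0, 0.026, 0, 0, 0, -1, -0.15, 0, 0.026, 0, 0, 0, -1, -0.15, 0, 0.026, 0, 0, 0, -1]

```text
time_s: 7.13
eef_pos: [534.7, 65.2, 38.7]
ee_rot: [0.087, -0.117, 0.989, 0.01]
force: [-5.1, -1.1, -2.3]
grip_width: 0.002
```

```bash
python3 - <<'E'
from h import *
import cv2
p,R,s=pose();print(p,s["force"])
im=cams.capture("scene")
cv2.imwrite("pics/s3.png",cv2.resize(im[165:310,210:390,::-1],None,fx=4,fy=4,interpolation=cv2.INTER_CUBIC))
E
```

```text
[534.74   65.202  38.672] [-5.125 -1.068 -2.291]
```

View pics/s3.png

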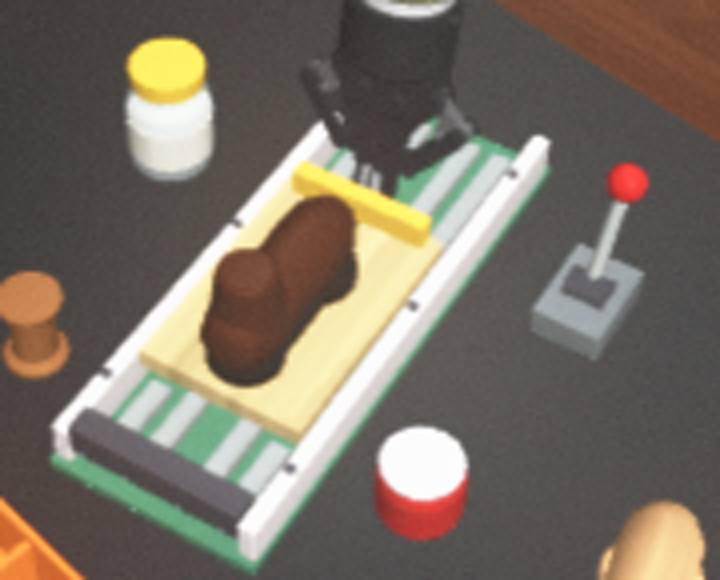

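It hasn't dropped yet and is still sliding at about 4–5 N. The board's front edge has covered the outer-track notches. Continuing in small steps.

>>> carry_out:
  steps: [-0.15, 0, 0.026, 0, 0, 0, -1, -0.15, 0, 0.026, 0, 0, 0, -1, -0.15, 0, 0.026, 0, 0, 0, -1]

```text
time_s: 7.43
eef_pos: [539.2, 66.2, 38.7]
ee_rot: [0.087, -0.117, 0.989, 0.01]
force: [-4.3, -0.9, -0.9]
grip_width: -0.001
```

>>> carry_out:
  steps: [-0.15, 0, 0.026, 0, 0, 0, -1, -0.15, 0, 0.026, 0, 0, 0, -1, -0.15, 0, 0.026, 0, 0, 0, -1]

```text
time_s: 7.68
eef_pos: [543.6, 67.3, 38.7]
ee_rot: [0.087, -0.117, 0.989, 0.01]
force: [-5.3, -1.8, -1.4]
grip_width: 0.003
```

>>> carry_out:
  steps: [-0.15, 0, 0.026, 0, 0, 0, -1, -0.15, 0, 0.026, 0, 0, 0, -1, -0.15, 0, 0.026, 0, 0, 0, -1]

```text
time_s: 7.93
eef_pos: [548.2, 68.4, 38.8]
ee_rot: [0.087, -0.117, 0.989, 0.01]
force: [-0.0, -0.4, -0.5]
grip_width: 0.002
```

>>> carry_out:
  steps: [-0.15, 0, 0.026, 0, 0, 0, -1, -0.15, 0, 0.026, 0, 0, 0, -1]

```text
time_s: 8.1
eef_pos: [550.9, 69.1, 39.0]
ee_rot: [0.086, -0.118, 0.989, 0.01]
force: [-8.0, -2.8, 4.4]
grip_width: 0.001
```

The force fell to zero and then returned, with an upward component, so the board may have dropped. I'll check the pictures.

```bash
python3 - <<'E'
from h import *
import cv2
p,R,s=pose();print(p,s["force"])
im=cams.capture("scene")
cv2.imwrite("pics/s4.png",cv2.resize(im[165:310,210:390,::-1],None,fx=4,fy=4,interpolation=cv2.INTER_CUBIC))
E
```

```text
[550.895  69.051  38.958] [-8.036 -2.76   4.419]
```

View pics/s4.png

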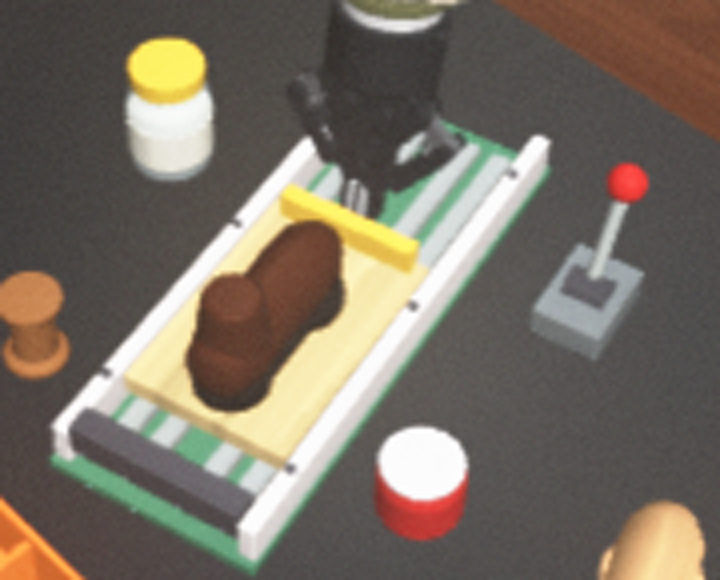

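```bash
cat > m.py <<'E'
from h import *
import cv2,sys
a=cv2.imread(sys.argv[1]);b=cv2.imread(sys.argv[2])
for nm,(x,y,w,h) in dict(shoe=(200,245,70,90),front=(225,370,90,70),lipR=(385,190,60,60),lipL=(285,160,45,50)).items():
    t=a[y:y+h,x:x+w]; m=cv2.matchTemplate(b[y-15:y+h+60,x-60:x+w+15],t,cv2.TM_CCOEFF_NORMED)
    _,v,_,l=cv2.minMaxLoc(m); print(nm,v,(l[0]-60)/4,(l[1]-15)/4)
E
python3 m.py pics/s3.png pics/s4.png
python3 - <<'E'
from h import *
u=np.array([np.cos(.236),np.sin(.236),0])
for nm,z,al in(("shoe",110,130),("front",45,175),("lip",60,0)):
    P=np.array([545,68,z])+u*al
    for d in(14.6,16.6,18.6):
        for dz in(0,-8): print(nm,d,dz,np.array(proj("scene",P+u*d+[0,0,dz]))-proj("scene",P))
E
```

```text
shoe 0.9765263199806213 -3.75 6.25
front 0.9761659502983093 -4.0 6.25
lipR 0.9637433886528015 -4.0 5.75
lipL 0.9781336188316345 -3.25 6.0
shoe 14.6 0 [-3.283  3.849]
shoe 14.6 -8 [-3.231  5.991]
shoe 16.6 0 [-3.737  4.38 ]
shoe 16.6 -8 [-3.682  6.522]
shoe 18.6 0 [-4.192  4.913]
shoe 18.6 -8 [-4.134  7.055]
front 14.6 0 [-3.296  3.992]
front 14.6 -8 [-3.197  5.955]
front 16.6 0 [-3.751  4.543]
front 16.6 -8 [-3.65   6.505]
front 18.6 0 [-4.207  5.096]
front 18.6 -8 [-4.103  7.057]
lip 14.6 0 [-2.81   3.378]
lip 14.6 -8 [-2.885  5.418]
lip 16.6 0 [-3.197  3.845]
lip 16.6 -8 [-3.271  5.884]
lip 18.6 0 [-3.586  4.312]
lip 18.6 -8 [-3.658  6.351]
```

All parts moved 16.6 mm and down about 7–8 mm, so the board has dropped level. I'll back off, then move toward the lever.

>>> carry_out:
  steps: [0.5, 0, -0.085, 0, 0, 0, -1, 1.5, 0, -0.25, 0, 0, 0, -1, 2, 0, -0.34, 0, 0, 0, -1, 1, 0, -3, 0, 0, 0, -1, 0, 0, -4, 0, 0, 0, -1, 0, 0, -4, 0, 0, 0, -1, 0, 0, -1, 0, 1, 0, -1, 0, 0, 0, 0, 1, 0, -1, 0, 0, 0, 0, 0, 0, -1]

```text
time_s: 8.9
eef_pos: [483.9, 52.3, 156.6]
ee_rot: [0.002, -0.118, 0.993, -0.001]
force: [0.6, 0.3, -0.0]
grip_width: 0.001
```

```bash
python3 - <<'E'
from h import *
import cv2
p,R,s=pose();print(p,R,s["force"],s["time_s"])
im=cams.capture("scene")
cv2.imwrite("pics/s5.png",cv2.resize(im[165:310,210:390,::-1],None,fx=4,fy=4,interpolation=cv2.INTER_CUBIC))
im=cams.capture("top")
cv2.imwrite("pics/t5.png",cv2.resize(im[120:290,170:330,::-1],None,fx=3.5,fy=3.5,interpolation=cv2.INTER_CUBIC))
v=np.array([np.cos(.22),np.sin(.22),0])
t=np.array([436.4,199.6,0])-v*45+[0,0,160];print(t,R.T@(t-p))
E
python3 m.py pics/s3.png pics/s5.png
```

```text
[483.9    52.292 156.639] [[-0.972 -0.234  0.003]
 [-0.234  0.972 -0.001]
 [-0.003 -0.002 -1.   ]] [ 0.55   0.251 -0.038] 8.9
[392.485 189.78  160.   ] [ 56.671 155.063  -3.862]
shoe 0.9765589833259583 -3.75 6.25
front 0.9737460613250732 -4.25 6.25
lipR 0.9355886578559875 -4.0 5.75
lipL 0.9784290194511414 -3.25 6.0
```

View pics/s5.png

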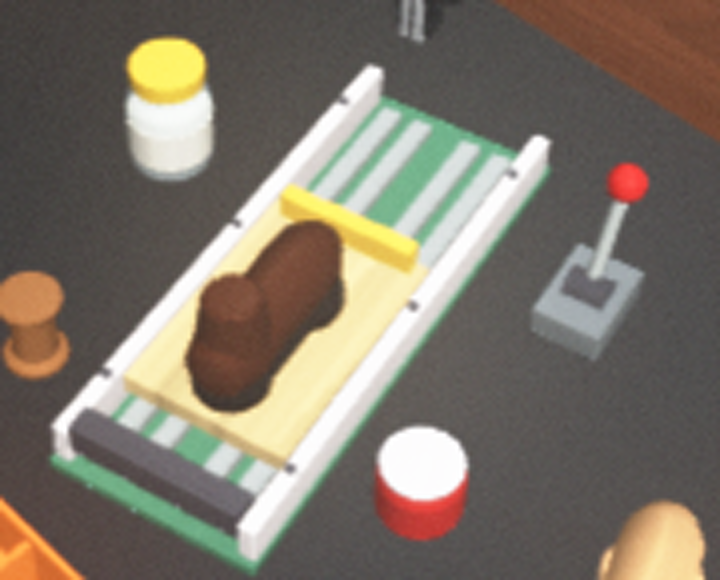

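View pics/t5.png

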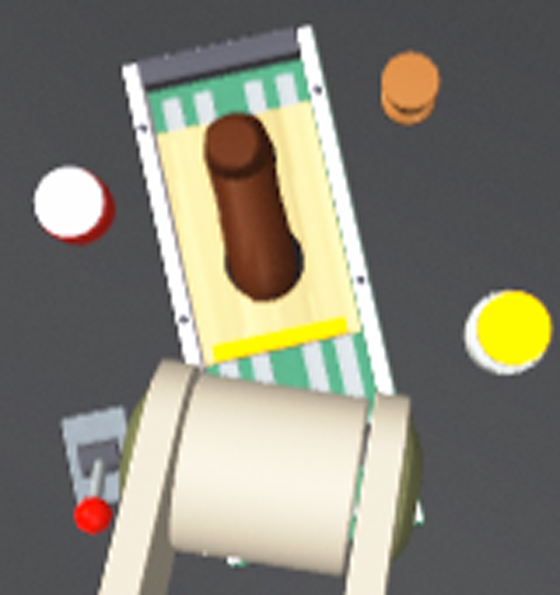

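The board is unchanged after release, low and flat between the rails. Next I'll go behind the knob.

>>> carry_out:
  steps: [1.13, 3.1, 0, 0, 0, 0, -1, 1.13, 3.1, 0, 0, 0, 0, -1, 1.13, 3.1, 0, 0, 0, 0, -1, 1.13, 3.1, 0, 0, 0, 0, -1, 1.13, 3.1, 0, 0, 0, 0, -1, 0, 0, 2.7, 0, 0, 0, -1, 0, 0, 2.7, 0, 0, 0, -1, 0, 0, 2.7, 0, 0, 0, -1, 0, 0, 0, 0, 0, 0, -1]

```text
time_s: 9.75
eef_pos: [387.3, 189.4, 70.0]
ee_rot: [-0.003, -0.118, 0.993, 0.0]
force: [-1.1, -0.4, 0.4]
grip_width: 0.001
```

>>> carry_out:
  steps: [-0.6, 0, 0, 0, 0, 0, -1, -0.6, 0, 0, 0, 0, 0, -1, -0.6, 0, 0, 0, 0, 0, -1, -0.6, 0, 0, 0, 0, 0, -1, -0.6, 0, 0, 0, 0, 0, -1, -0.6, 0, 0, 0, 0, 0, -1, -0.6, 0, 0, 0, 0, 0, -1]

```text
time_s: 10.33
eef_pos: [431.9, 199.8, 74.1]
ee_rot: [0.0, -0.118, 0.993, 0.0]
force: [-2.0, -1.2, 0.9]
grip_width: 0.002
```

```bash
python3 - <<'E'
from h import *
import cv2
p,R,s=pose();print(p,s["force"],s["time_s"])
im=cams.capture("scene")
cv2.imwrite("pics/s6.png",cv2.resize(im[165:310,210:390,::-1],None,fx=4,fy=4,interpolation=cv2.INTER_CUBIC))
E
```

```text
[431.932 199.846  74.121] [-2.018 -1.155  0.877] 10.3333
```

View pics/s6.png

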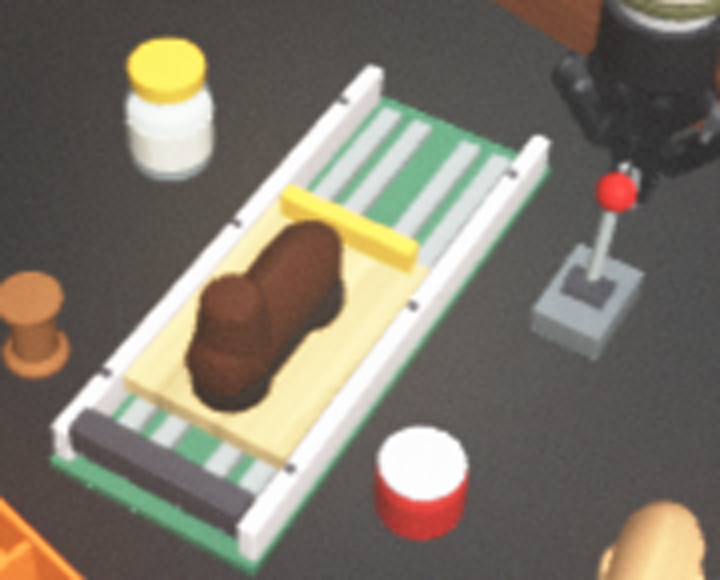

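The knob is being pushed squarely at about 2 N.

>>> carry_out:
  steps: [-0.5, 0, 0, 0, 0, 0, -1, -0.5, 0, 0, 0, 0, 0, -1, -0.5, 0, 0, 0, 0, 0, -1, -0.5, 0, 0, 0, 0, 0, -1, -0.5, 0, 0, 0, 0, 0, -1, -0.5, 0, 0, 0, 0, 0, -1, -0.5, 0, 0, 0, 0, 0, -1, -0.5, 0, 0, 0, 0, 0, -1, -0.5, 0, 0, 0, 0, 0, -1, -0.5, 0, 0, 0, 0, 0, -1]

```text
time_s: 11.22
eef_pos: [480.2, 211.5, 73.7]
ee_rot: [-0.0, -0.118, 0.993, 0.0]
force: [-1.0, 0.2, 0.2]
grip_width: -0.002
```

>>> carry_out:
  steps: [-0.25, 0, 0, 0, 0, 0, -1, -0.25, 0, 0, 0, 0, 0, -1, -0.25, 0, 0, 0, 0, 0, -1]

```text
time_s: 11.47
eef_pos: [487.2, 213.2, 73.8]
ee_rot: [-0.0, -0.118, 0.993, -0.0]
force: [-2.3, 0.0, -0.8]
grip_width: 0.004
```

>>> carry_out:
  steps: [-0.2, 0, 0, 0, 0, 0, -1, -0.2, 0, 0, 0, 0, 0, -1]

```text
time_s: 11.63
eef_pos: [491.2, 214.1, 73.9]
ee_rot: [-0.0, -0.118, 0.993, -0.0]
force: [-0.9, -0.8, -0.1]
grip_width: -0.001
```

```bash
python3 - <<'E'
from h import *
import cv2
p,R,s=pose();print(p,s["force"],s["time_s"])
im=cams.capture("scene")
cv2.imwrite("pics/s7.png",cv2.resize(im[165:310,210:390,::-1],None,fx=4,fy=4,interpolation=cv2.INTER_CUBIC))
E
```

```text
[491.168 214.134  73.904] [-0.943 -0.771 -0.098] 11.6333
```

View pics/s7.png

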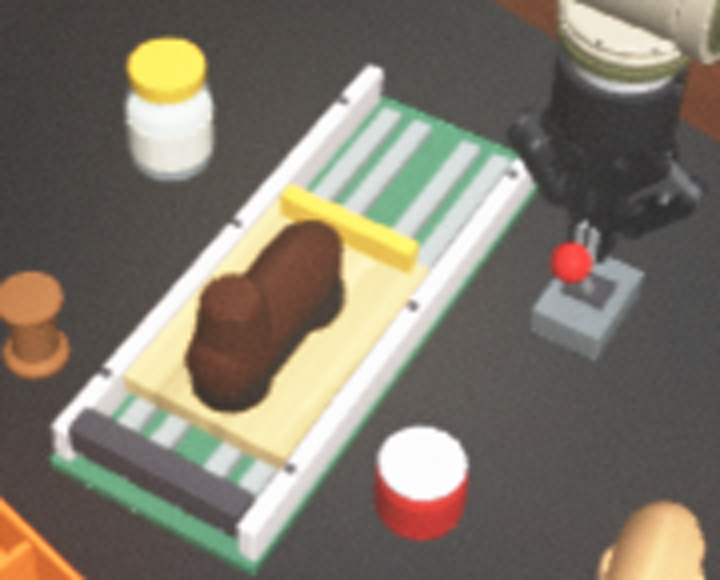

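>>> carry_out:
  steps: [-0.15, 0, 0, 0, 0, 0, -1, -0.15, 0, 0, 0, 0, 0, -1]

```text
time_s: 11.85
eef_pos: [492.7, 214.5, 73.5]
ee_rot: [-0.002, -0.118, 0.993, -0.0]
force: [-11.1, -2.9, 6.0]
grip_width: -0.003
```

>>> carry_out:
  steps: [-0.15, 0, 0, 0, 0, 0, -1, -0.15, 0, 0, 0, 0, 0, -1]

```text
time_s: 12.02
eef_pos: [493.1, 214.7, 73.2]
ee_rot: [-0.006, -0.118, 0.993, -0.001]
force: [-24.8, -7.8, 15.3]
grip_width: 0.002
```

>>> carry_out:
  steps: [-0.1, 0, 0, 0, 0, 0, -1, -0.1, 0, 0, 0, 0, 0, -1]

```text
time_s: 12.18
eef_pos: [493.3, 214.7, 73.2]
ee_rot: [-0.008, -0.118, 0.993, -0.001]
force: [-32.4, -11.3, 20.6]
grip_width: -0.006
```

The lever is firmly at its stop: 32 N and no more travel. I'll back off, go up and check.

>>> carry_out:
  steps: [0.6, 0, 0, 0, 0, 0, -1, 1, 0, 0, 0, 0, 0, -1, 2, 0, 0, 0, 0, 0, -1, 3, 0, 0, 0, 0, 0, -1, 3, 0, -2, 0, 0, 0, -1, 0, 0, -4, 0, 0, 0, -1, 0, 0, -4, 0, 0, 0, -1, 0, 0, 0, 0, 0, 0, -1, 0, 0, 0, 0, 0, 0, -1]

```text
time_s: 12.93
eef_pos: [406.6, 193.7, 175.9]
ee_rot: [0.003, -0.118, 0.993, 0.0]
force: [0.4, 0.1, -1.3]
grip_width: -0.0
```

```bash
python3 - <<'E'
from h import *
import cv2
p,R,s=pose();print(p,s["force"],s["time_s"])
im=cams.capture("scene")
cv2.imwrite("pics/s8.png",cv2.resize(im[165:310,210:390,::-1],None,fx=4,fy=4,interpolation=cv2.INTER_CUBIC))
im=cams.capture("top")
cv2.imwrite("pics/t8.png",cv2.resize(im[120:290,170:330,::-1],None,fx=3.5,fy=3.5,interpolation=cv2.INTER_CUBIC))
E
python3 m.py pics/s3.png pics/s8.png
```

```text
[406.579 193.731 175.884] [ 0.386  0.077 -1.284] 12.9333
shoe 0.9761088490486145 -3.75 6.25
front 0.9730693101882935 -4.25 6.25
lipR 0.9347323179244995 -4.0 5.75
lipL 0.9781312942504883 -3.25 6.0
```

View pics/s8.png

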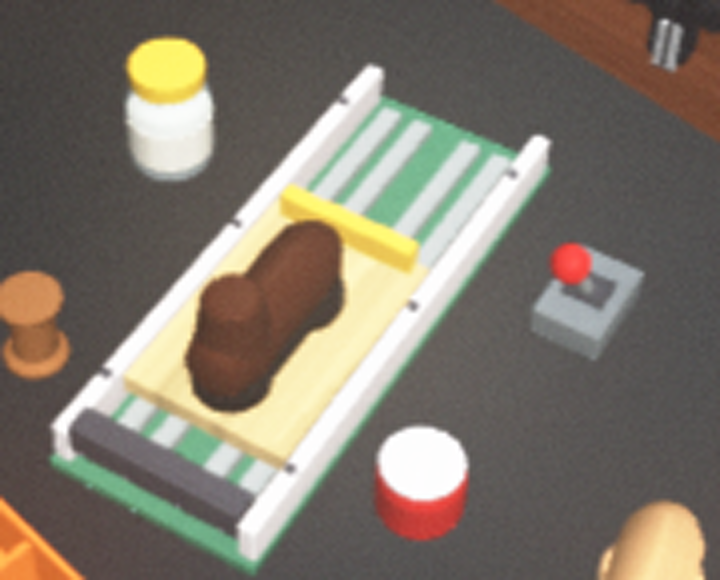

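View pics/t8.png

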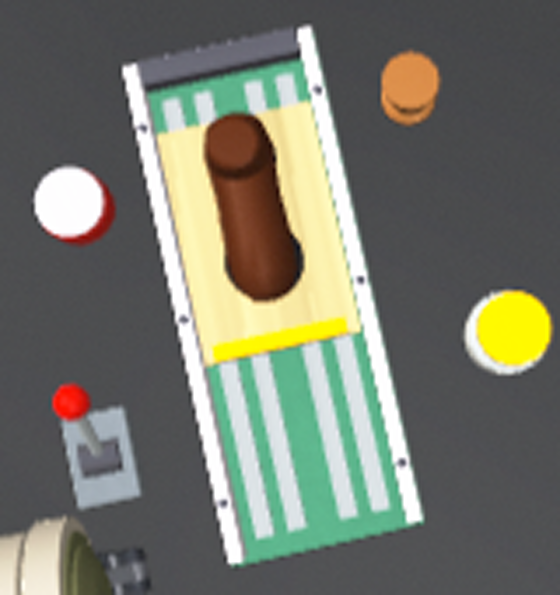

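```bash
python3 - <<'E'
from h import *
print('knob',tri(T(71,402),S(571,263)))
# lip top rear (far) corners/near: left-right ends
print('lip ends now',tri(T(214,352),S(416,252)),tri(T(347,324),S(288,193)))
print('lip ends before',tri(T(242,487),S(491,152)),tri(T(377,457),S(363,99)))
E
```

```text
knob (array([516.247, 218.286,  89.653]), np.float64(0.09653256482167294))
lip ends now (array([554.63 , 122.61 ,  52.616]), np.float64(1.8526291502931147)) (array([577.023,  24.788,  51.059]), np.float64(2.573571654212275))
lip ends before (array([455.864,  99.062,  58.856]), np.float64(2.8030817003503503)) (array([479.54 ,   0.58 ,  57.056]), np.float64(1.9408961871934))
```

```bash
python3 -c "
from rig import finish_job;print(finish_job())"
```

```text
the job is handed in; nothing more can be done
None
```

The board is down in its notch and the clamp lever is fully over. I handed the job in at about 13 s.

**Board:** I pushed the lip with shut fingers for about 98 mm at roughly 4–12 N until the force vanished and then came back. After backing off, the board had not moved. It lies level between the rails, close to the jig's origin by my estimate.

**Lever:** I pushed the knob until it met its stop, which read about 38 N at the wrist (32 N along x) before I backed off. After release, the knob sat at (516, 218, 90) mm. That is 82 mm further along, close to the full swing of 83.6 mm.

**Other things and the arm:** the jar, tin and spool beside the jig showed no visible change. I did not re-check the hammer, brush, mug or last, but the arm never went low near them. The arm ended clear of everything at z ≈ 176 mm.

**Where the checks disagreed:** comparing pictures gave a drop of about 7–8 mm, but triangulating the lip gave only about 6 mm, each good to 1–2 mm. I took both as the full 8 mm, since both ends fell equally and the board stayed put.

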